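# Slide the cordless desk lamp home into its charging dock and switch it on

### The job

Put the cordless lamp on charge: pushing it only by its round foot, slide it upright along the desk, past the monitor's foot, and into the open mouth of its charging dock until the foot is fully home and the two sprung clips have closed behind it. Then press the red rocker switch on the dock over to on. Do not grip, lift or tip the lamp or touch its stem or shade, and leave the other things on the desk where they are.

Things in the scene. Friction and masses are not known exactly. Their poses are not given: they have to be found in the camera images.
- lamp: small cordless table lamp, loose, 193 mm tall, 0.35 to 0.56 kg. Origin: centre of the underside. Round white foot 66 mm in diameter with an upright side 22 mm high; brass stem 14 mm thick (flaring to 40 mm on the foot); mushroom shade 61 mm in diameter from 146 mm up. Pushed at the foot it slides; pushed above about 40 mm it tips. z is up.
- dock: charging dock, fixed to the desk. Origin on the desk at the middle of the seated lamp foot; +x is the way the lamp is pushed in, the mouth opens to -x. No floor: the foot slides on the desk. Behind the seat a grey housing, x 42 to 108 mm, 60 mm wide, 40 mm high, with the rocker on top. The clip arms reach out to y = +-51 mm, x -36 mm, and are 19 mm high.
- dock_seat (a point): on the desk, where the middle of the lamp's foot is when fully home: the foot then rests against the cup behind it. Axes as the dock.
- clip_left (a joint): sprung clip arm at the dock's +y side; 0 closed, grows (rad) as it is spread. Its free-turning 12 mm roller stands at x -20, y 34 mm in the dock, so the closed rollers leave 56 mm for the 66 mm foot: pushing in along +x spreads both, with 5 to 14 N in all from 39 to 20 mm before home, then they snap shut behind its widest part. The flared ends catch a foot up to 8 mm off line.
- clip_right (a joint): the same clip arm at the dock's -y side; 0 closed, grows (rad) as it is spread; about 0.1 while the widest part of the foot passes.
- contact (a joint): sprung black charging contact in the back of the cup, under 1 N; 0 free, 0.004 (m) pressed in when the lamp is fully home.
- rocker (a joint): red rocker switch, 28 x 14 mm, on the dock's housing at x 82 mm; rocks about the dock's y. 0 off, 0.4 (rad) on; stays where it is left. Off, its half away from the lamp stands up.
- rocker_on (a point): middle of the raised half of the rocker (the half away from the lamp), on its top, 48 mm above the desk when off, 9 mm past the rocker's pivot. Press here straight down about 4 mm, about 2 N; the housing top lies at 40 mm. Covering the other half blocks it.
- monitor_near: the nearer monitor, fixed. Origin on the desk. From it a foot 62 mm wide (y -31 to +31 mm about the origin in world axes), 20 mm high, runs 135 mm towards the robot (-x), with the stem rising from it. The lamp must pass between this foot's end and the front edge of the desk, a gap of about 92 mm.
- desk_edge (a point): point on the straight front edge of the desk (which runs along y), level with the monitor's foot. The top is flat up to here and rounds off beyond.
- stamp: bystander: rubber stamp with a turned wooden handle, 28 x 62 x 73 mm, standing. Origin: centre of the underside.
- fluid: bystander: white correction-fluid bottle with black cap, 30 mm in diameter, 64 mm tall. Origin: centre of the underside.
- mug: bystander: cream mug, 78 mm across and 101 mm tall, with a handle. Origin: under its middle.
- lamp_top: the lamp's stem and shade, one piece with the foot (same origin and axes as the lamp). Not to be touched.

How it is judged (in metres and radians):
On the way, in this order (a step that is already met when the one before it is completed fails the run):
1. the lamp stands fully home in the dock, clips closed behind its foot (horizontal distance between lamp and dock_seat below 0.005 m and value of joint each of clip_left, clip_right below 0.06 rad and value of joint contact above 0.002 m and angle between lamp's own z axis and vertical below 0.06 rad), for 0.2 s.
2. the red rocker is pressed over to on (value of joint rocker above 0.25 rad), for 0.1 s.
At the end, for the whole second after the job is handed in: The lamp stands upright and still in the dock, its foot's middle within 5 mm of the seat, the contact pressed in by more than 2 mm and both clips closed (under 0.06 rad), and the rocker is over to on (past 0.25 rad) (all of step 1 and linear speed of lamp below 0.02 m/s and value of joint rocker above 0.25 rad); the robot touches nothing.
It fails at once if the lamp leans by more than 0.2 rad (angle between lamp's own z axis and vertical above 0.2 rad).
It fails at once if the lamp is lifted by more than 10 mm, or falls off the desk (height (world z) of lamp above 0.01 m or height (world z) of lamp below -0.02 m).
It fails at once if the fingers touch the lamp's stem or shade (contact force between the fingers and lamp_top above 1 N).
It fails at once if the stamp, bottle or mug is moved by more than 20 mm (distance of any of stamp, fluid, mug from where it was at the start of the episode above 0.02 m).
It fails at once if the lamp is squeezed or shoved with more than 35 N (contact force between the fingers and lamp above 35 N).
It also fails if it takes over 58 s, if anything falls off the work surface, if the arm or the gripper's body presses on something with over 40 N, if the wrist force passes 120 N, or if a joint passes its speed limit or range.

### The arm

A 6-joint arm with a two-finger parallel gripper is mounted at the origin on a cart in front of the work surface, level with it; the furniture and walls round the work are solid. World frame = base frame: x ahead of the robot, y to its left, z up, the work surface at z = 0. Lengths are in m, angles in degrees, forces in N, time in s.
With the tool pointing down it reaches from about 0.275 to 0.75 m from the base axis. Payload 10.2 kg.
Tool frame: the origin (TCP) lies midway between the tips of the shut fingers; the grasp point (between the pads) lies 19 mm behind it; z points along the fingers, y is the line along which they close (so a half turn about z gives the same grasp; the last joint's range is limited). The gripper opens to 85 mm and grips with 20 to 120 N. Pads are 22 mm wide; open, the fingers measure 114 mm over their backs; the gripper's body (76 mm by 85 mm) begins 54 mm behind the grasp point. The pads swing forward as they close: fully open they stand 13 mm farther back than shut.
Start: joints at [-80.065, 17.928, 85.812, -0, 76.261, -12.8], TCP at [0.203, -0.484, 0.231] pointing down, gripper open.
Joint ranges: [-168.41, 168.41], [-55.51, 124.54], [10.69, 146.95], [-70.63, 250.63], [1, 178], [-165.06, 165.06]. Speed limits (degrees/s): [136.94, 136.94, 172.46, 180, 180, 180].

### API

Orientations are given as a 3x3 rotation matrix whose columns are the frame's x, y, z axes.
In Python, from station import * gives the robot as it stands. The module is installed in compiled form; this text tells all that it offers.
- The arm moves only by the shell command python3 -m handwheel 'ROWS' [FORCE]. ROWS is JSON, a list that holds one entry, the list of rows, each a list of 7 numbers: the shift along the world's x, y, z in cm, then the turn, a rotation vector about the world's x, y, z in degrees, then the finger opening in cm, from 0 to 8.54. A call has 1 to 8 rows; each row is the pose to reach, as a shift and turn from the pose commanded when the call began; what a row does not reach only later rows make up. A row lasts 1/10 s, in which the tool goes at most 50 mm and 8.59 degrees, less where a joint would pass 70% of its speed; a pose out of reach is approached as far as the arm can. A call with a gripper value outside its range is refused whole. The fingers move at their own pace and stop on an object; FORCE is the grip in N (left out, the last holds). Time passes only in rows, so rows that repeat a pose let the fingers close. It gives the time, the measured TCP pose, the force, the opening and the grip force at its end, in the units of the state.
- observe(): the state, without advancing time (a new reading comes with each control period).
- snapshot(name): name is "side" or "top" or "wrist"; returns the picture (400x640x3 uint8, red, green, blue); there is no depth.
- camera_model(name): a dict with "intrinsics" (3x3 intrinsics, pixels), "rvec" (rotation vector, rad) and "tvec" (3), from world to camera coordinates, as OpenCV has them; the wrist camera has in their place "hand_eye" (4x4, takes a point from camera to tool coordinates, whose origin is the TCP and whose axes are the flange's). Camera axes: x right, y down, z forward; pixel columns grow to the right and rows downward; lengths in m; the calibration is good to about 2 mm. A picture is of the moment at which its call begins: read the wrist's pose just before it. camera_model takes no time and is no camera call.
- sign_off(): hands the job in; it is judged then, once.
Trained networks look in the newest picture that a camera, given by its name, has taken for a name from the list of things; names that differ only in an ending like _2 or _b are one class to them, and where a whole thing is asked for, a point or a joint stands for the part that bears it (a point fixed in the world has none). Each returns a list of dicts, best first, with "conf" (0 to 1); they miss things now and then, are a little off and sometimes report something else, mostly with a low value. They report only what shows in the picture. A call takes as long as a camera call.
- find_in(name, camera): "rect" ([left, top, right, bottom] in pixels, round what is visible of it).
- mark_of(name, camera): "pixel" ([column, row] in pixels: a listed point, or the origin of a listed thing).
The state is a dict: "time": time; "joints": joint angles; "joint_velocities": joint speeds; "joint_efforts": joint torques, N m; "tcp_pos": TCP position; "tool_rot": TCP orientation; "ft_force": force on the tool from outside, world axes, zero at the start; "wrist_torque": the same for the moment, N m; "gripper_width": finger opening in m; "grip_force": force on a finger pad.
Only numpy, scipy, OpenCV 4.12 (cv2) and the standard library are available. Lean on these libraries where they do the work, as an engineer would, in place of code of your own. Each camera call takes 0.05 s, during which the arm holds its last target. There are 200 camera calls.

## Working session

There is one attempt and no reset: what is moved stays moved. The work goes in short steps, Python scripts to look and compute and a shell command to move; the robot and the scene stay as the last step left them, time stands still between calls to the robot, and variables do not carry over. Pictures are saved under pics/ and viewed, at most 10 in all, crops included, and the job is handed in when it is done.

```bash
mkdir -p pics
cat > h.py <<'E'
from station import *
import numpy as np, cv2
def save(n,f):
    im=snapshot(n); cv2.imwrite('pics/'+f,im[:,:,::-1]); return im
def cam(n):
    m=camera_model(n)
    K=np.array(m['intrinsics'],float)
    if 'hand_eye' in m:
        s=observe(); T=np.eye(4);T[:3,:3]=s['tool_rot'];T[:3,3]=s['tcp_pos']; W=T@np.array(m['hand_eye']); return K,W[:3,:3],W[:3,3]
    R=cv2.Rodrigues(np.array(m['rvec'],float))[0]; t=np.array(m['tvec'],float).ravel()
    return K,R.T,-R.T@t
def ray(n,px,z=0.):
    K,R,c=cam(n); d=R@np.linalg.inv(K)@np.array([px[0],px[1],1.]); return c+d*(z-c[2])/d[2]
def proj(n,P):
    K,R,c=cam(n); q=K@(R.T@(np.array(P)-c)); return q[:2]/q[2]
E
python3 - <<'E'
from h import *
for n in ['top','side','wrist']:
    save(n,n+'0.png'); print(n,cam(n)[2].round(3))
    for k in ['lamp','dock','dock_seat','monitor_near','desk_edge','stamp','fluid','mug','rocker_on']:
        r=mark_of(k,n)[:2]
        z=0.048 if k=='rocker_on' else 0
        for q in r: print(n,k,round(q['conf'],2),np.round(q['pixel']),ray(n,q['pixel'],z).round(3))
print(observe())
E
```

```text
top [ 0.275 -0.088  1.269]
top lamp 0.95 [408. 224.] [ 0.419 -0.369  0.   ]
top dock 0.9 [330. 222.] [ 0.425 -0.145  0.   ]
top dock 0.57 [263. 173.] [0.57  0.053 0.   ]
top dock_seat 0.56 [327. 223.] [ 0.422 -0.136  0.   ]
top monitor_near 0.28 [202. 220.] [0.432 0.226 0.   ]
top desk_edge 0.83 [380. 238.] [ 0.379 -0.289  0.   ]
top stamp 0.71 [264. 173.] [0.569 0.05  0.   ]
top fluid 0.67 [383. 236.] [ 0.384 -0.297  0.   ]
top fluid 0.55 [410. 178.] [ 0.555 -0.38   0.   ]
top mug 0.79 [201. 217.] [0.438 0.229 0.   ]
top rocker_on 0.52 [300. 223.] [ 0.417 -0.059  0.048]
side [ 0.083 -1.045  0.593]
side lamp 0.75 [335. 288.] [ 0.418 -0.352  0.   ]
side dock 0.81 [305. 242.] [ 0.428 -0.144  0.   ]
side dock 0.65 [338. 289.] [ 0.422 -0.359  0.   ]
side dock_seat 0.81 [304. 244.] [ 0.422 -0.152  0.   ]
side desk_edge 0.56 [311. 277.] [ 0.383 -0.293  0.   ]
side stamp 0.74 [325. 203.] [0.576 0.049 0.   ]
side stamp 0.61 [337. 292.] [ 0.416 -0.366  0.   ]
side fluid 0.5 [392. 278.] [ 0.554 -0.374  0.   ]
side mug 0.9 [268. 192.] [0.436 0.206 0.   ]
side rocker_on 0.62 [290. 218.] [ 0.411 
[... 156 characters left out ...]
00980e+01, -1.27997644e+01]), 'joint_velocities': array([0.03771028, 0.01883099, 0.06710317, 0.05360215, 0.00560033,
       0.03495604]), 'joint_efforts': array([ 2.04716918e-03, -4.12157178e+01, -2.59900618e+01, -3.29175271e-05,
        5.20276462e-04, -1.46207611e-05]), 'tcp_pos': array([ 0.20288683, -0.48421968,  0.23130423]), 'tool_rot': array([[ 9.22297828e-01,  3.86479904e-01, -1.25643306e-05],
       [ 3.86479904e-01, -9.22297828e-01, -2.47575770e-05],
       [-2.11563608e-05,  1.79779982e-05, -1.00000000e+00]]), 'ft_force': array([0.34771881, 0.11281559, 0.55433991]), 'wrist_torque': array([0.03022431, 0.02073169, 0.0084406 ]), 'grip_force': 0.0, 'gripper_width': 0.08558290797309515}
```

Run:
```python
import cv2
a=cv2.imread('pics/top0.png');b=cv2.imread('pics/side0.png')
cv2.imwrite('pics/t1.png',cv2.resize(a[140:290,180:440],None,fx=3,fy=3,interpolation=2))
cv2.imwrite('pics/s1.png',cv2.resize(b[140:340,220:440],None,fx=3,fy=3,interpolation=2))
```

```text
(no output)
```

View pics/t1.png

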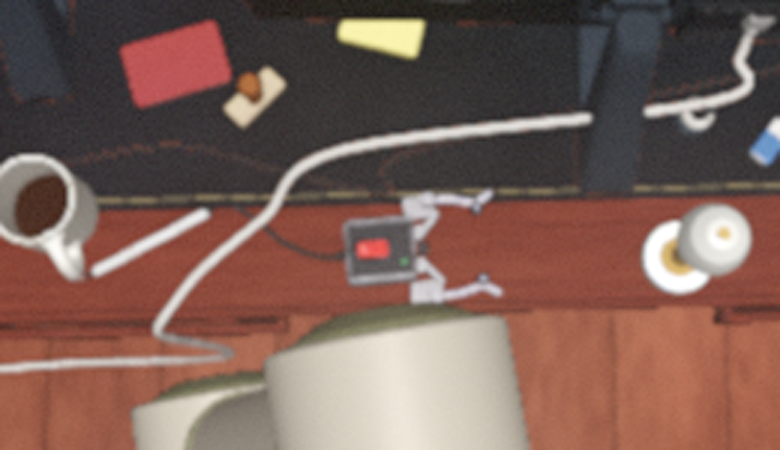

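View pics/s1.png

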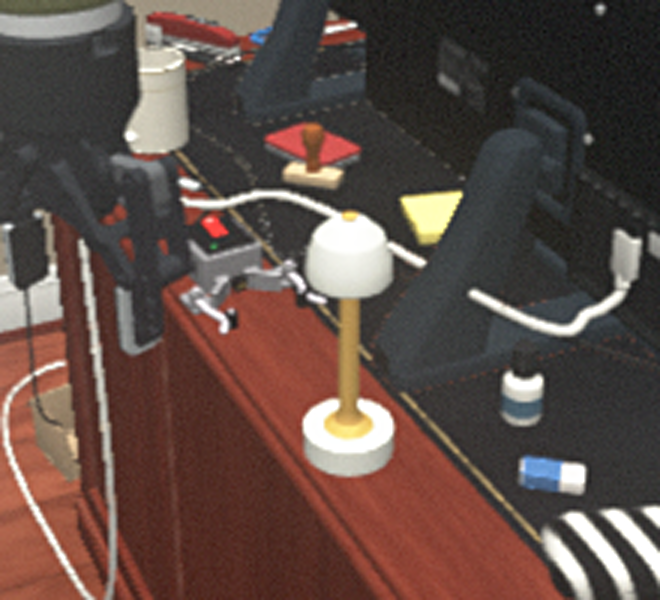

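The lamp's foot is at about top pixel (405,226), with the dock housing at (307,223) and its mouth facing the lamp. The push is therefore almost straight along +y between the monitor foot and the desk edge. The stamp, fluid and mug are all well off that path. Next I'll raise the arm and look from above the dock.

```bash
python3 -m handwheel '[[[0,0,5,0,0,-8,8.5],[0,2,9,0,0,-16,8],[3,6,11,0,0,-24,7],[6,10,11,0,0,-32,6],[9,14,11,0,0,-40,5],[12,18,11,0,0,-48,4],[15,22,11,0,0,-56,3],[17,26,11,0,0,-64,2]]]'
python3 -m handwheel '[[[0,1,0,0,0,-8,2],[0,2,0,0,0,-16,2],[0,2,0,0,0,-24,2],[0,2,0,0,0,-32,2],[0,2,0,0,0,-40,2],[0,2,0,0,0,-48.7,2],[0,2,0,0,0,-48.7,2]]]'
python3 - <<'E'
from h import *
save('wrist','w1.png'); print(cam('wrist')[2],observe()['tool_rot'].round(3),observe()['time'])
for k in ['lamp','dock','dock_seat','monitor_near','desk_edge','rocker_on']:
  for q in mark_of(k,'wrist')[:2]: print(k,round(q['conf'],2),np.round(q['pixel']),ray('wrist',q['pixel'],0.048 if k=='rocker_on' else 0).round(4))
E
```

```text
time: 2.3
tcp_pos: [0.3614, -0.2451, 0.3413]
tool_rot: [[0.778, -0.628, 0.0], [-0.628, -0.778, -0.0], [0.0, -0.0, -1.0]]
ft_force: [0.0, -0.8, 0.0]
gripper_width: 0.0202
grip_force: 0.0
time: 3.0
tcp_pos: [0.3605, -0.2266, 0.3414]
tool_rot: [[0.046, -0.999, 0.0], [-0.999, -0.046, -0.0], [0.0, -0.0, -1.0]]
ft_force: [-0.7, 0.3, 0.3]
gripper_width: 0.0202
grip_force: 0.0
[ 0.36383957 -0.29434384  0.48467336] [[ 0.05  -0.999  0.   ]
 [-0.999 -0.05  -0.   ]
 [ 0.    -0.    -1.   ]] 3.05
lamp 0.57 [288.  79.] [ 0.4161 -0.3573 -0.    ]
desk_edge 0.85 [305. 125.] [ 0.3856 -0.2864  0.    ]
```

View pics/w1.png

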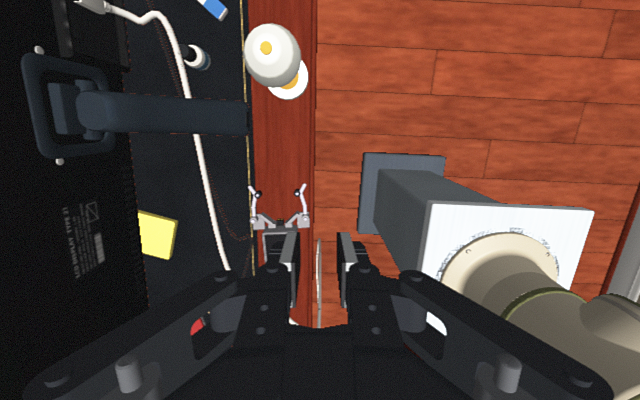

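The wrist view shows the lamp foot at about (290,77) and the dock's clips at about (257,194) and (302,191). The monitor foot ends at column ~249 and the desk edge is at column ~315. I'll enlarge the dock region to measure its axis.

Run:
```python
from h import *
a=cv2.imread('pics/w1.png')
cv2.imwrite('pics/w1c.png',cv2.resize(a[40:260,230:330],None,fx=2.7,fy=2.7,interpolation=2))
cv2.imwrite('pics/w1d.png',cv2.resize(a[175:245,235:325],None,fx=8,fy=8,interpolation=2))
print(ray('wrist',[249,115],.02),ray('wrist',[314,115],0),ray('wrist',[257,194],.019),ray('wrist',[302,191],.019))
```

```text
[ 0.47401085 -0.29840575  0.02      ] [ 3.70605961e-01 -3.03774026e-01 -5.55111512e-17] [ 0.4628446  -0.16816958  0.019     ] [ 0.38543384 -0.17721894  0.019     ]
```

View pics/w1d.png

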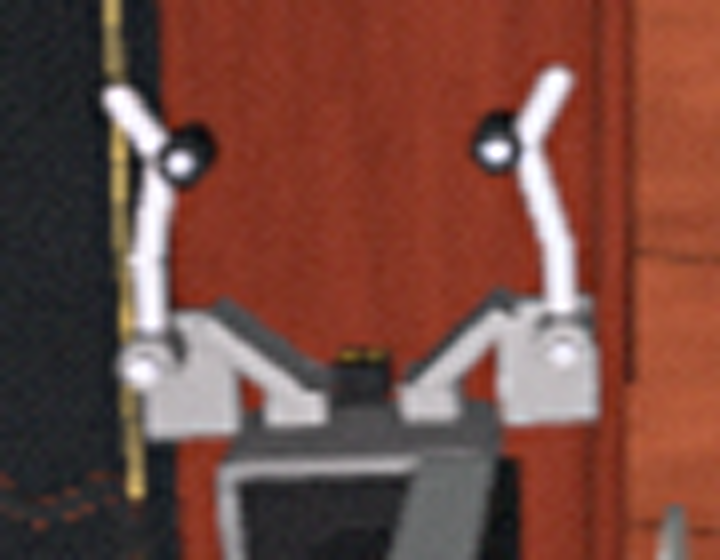

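```bash
python3 - <<'E'
from h import *
g=lambda u,v,z:ray('wrist',[235+u/8,175+v/8],z)
L=g(185,158,.019)[:2];R=g(496,150,.019)[:2]
print(L,R,np.linalg.norm(L-R))
A=g(145,366,.02)[:2];B=g(563,350,.02)[:2]
print(A,B,np.linalg.norm(A-B))
for d in (L-R,A-B):
    # dock +y is roughly world -x or.. +x=world+y => dock y = -world x ; left roller is at smaller world x
    yv=-d/np.linalg.norm(d); xv=np.array([yv[1],-yv[0]]); print('x axis',xv, np.degrees(np.arctan2(xv[1],xv[0])))
print('seat',(L+R)/2+.02*xv, 'mid posts',(A+B)/2, 'rockon',(L+R)/2+.111*xv)
print('lamp',[ray('wrist',[p,78],0.022)[:2] for p in (288,)])
a=cv2.imread('pics/w1.png');E
E
sed -n 1,1p /dev/null
python3 - <<'E'
import cv2
a=cv2.imread('pics/top0.png')
cv2.imwrite('pics/t2.png',cv2.resize(a[200:245,285:430],None,fx=5.5,fy=5.5,interpolation=2))
E
```

```text
[ 0.46091786 -0.1669217 ] [ 0.39389331 -0.17191882] 0.06721058078613489
[ 0.46999803 -0.11912534] [ 0.37778673 -0.12729126] 0.0925721634277121
x axis [-0.0743502   0.99723219] 94.26388708925873
x axis [-0.08821137  0.99610178] 95.06071663968036
seat [ 0.42564136 -0.14949823] mid posts [ 0.42389238 -0.1232083 ] rockon [ 0.41761412 -0.05885297]
lamp [array([ 0.41263991, -0.35588873])]Traceback (most recent call last):
  File "<stdin>", line 12, in <module>
NameError: name 'E' is not defined
```

View pics/t2.png

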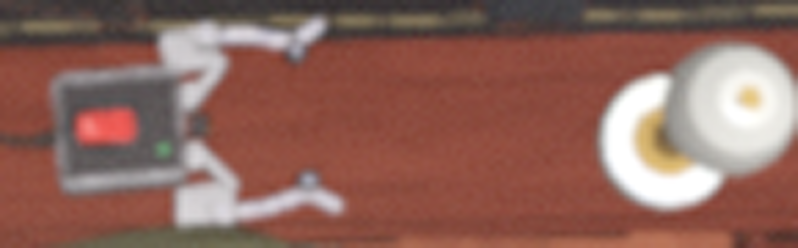

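View pics/w1c.png

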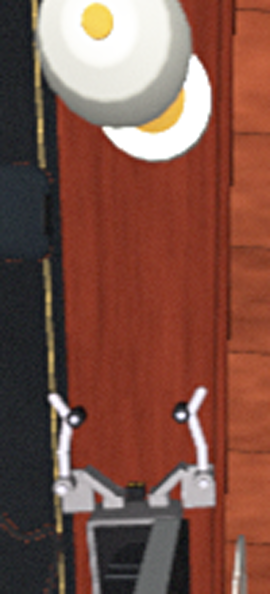

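The dock seat is at (0.4255,-0.1495) with its axis heading about 94.5°. The roller spacing measures 67 mm against 68 mm given. The lamp is at about (0.415,-0.358). I'll tilt the tool back 25° and come down behind the foot.

```bash
python3 -m handwheel '[[[1,-4,0,4,0.2,0,2],[2,-8,0,8,0.4,0,2],[3,-12,0,12,0.6,0,2],[4.5,-16,0,16,0.8,0,2],[5.8,-20,0,20,1,0,2],[5.8,-22,0,25,1.2,0,2],[5.8,-22,-2,25,1.2,0,2],[5.8,-22,-4,25,1.2,0,2]]]'
python3 -m handwheel '[[[0,0,-4,0,0,0,2],[0,0,-8,0,0,0,2],[0,0,-12,0,0,0,2],[0,0,-16,0,0,0,2],[0,0,-18,0,0,0,2],[0,0,-18,0,0,0,2]]]'
python3 - <<'E'
from h import *
s=observe();print(s['tcp_pos'],s['tool_rot'].round(3),s['ft_force'])
save('side','s2.png');a=cv2.imread('pics/s2.png')
cv2.imwrite('pics/s2c.png',cv2.resize(a[200:400,220:480],None,fx=3,fy=3,interpolation=2))
for c in('top','side'):
  for q in mark_of('lamp',c)[:1]: print(c,q['conf'],ray(c,q['pixel']))
E
```

```text
time: 4.15
tcp_pos: [0.4185, -0.4481, 0.2989]
tool_rot: [[0.042, -0.999, -0.02], [-0.905, -0.047, 0.424], [-0.424, 0.0, -0.906]]
ft_force: [0.4, 0.7, -0.4]
gripper_width: 0.0199
grip_force: 0.0
time: 4.75
tcp_pos: [0.4179, -0.4455, 0.1183]
tool_rot: [[0.042, -0.999, -0.023], [-0.903, -0.048, 0.427], [-0.428, 0.003, -0.904]]
ft_force: [-0.2, 0.0, 0.3]
gripper_width: 0.02
grip_force: 0.0
[ 0.41789513 -0.44549054  0.11829416] [[ 0.042 -0.999 -0.023]
 [-0.903 -0.048  0.427]
 [-0.428  0.003 -0.904]] [-0.16332414  0.02324959  0.31823457]
top 0.95 [ 0.41929311 -0.36881393  0.        ]
side 0.56 [ 0.42217599 -0.34460615  0.        ]
```

View pics/s2c.png

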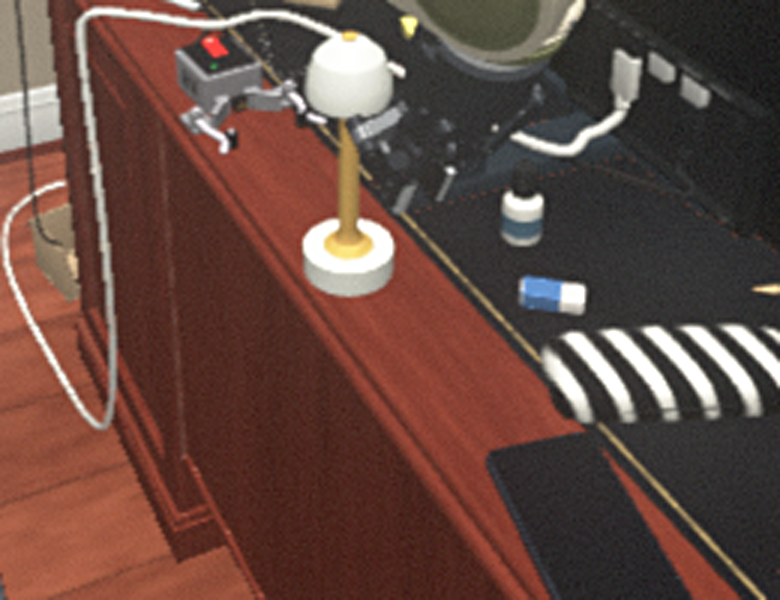

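Run:
```python
from h import *
s=observe();print(s['time'],s['tcp_pos'],proj('side',s['tcp_pos']))
for n in ('side','top','wrist'): save(n,n+'3.png')
print(find_in('lamp','side')[:1], find_in('lamp','top')[:1])
a=cv2.imread('pics/side3.png')[150:400,180:500];b=cv2.imread('pics/top3.png')[130:330,180:500]
cv2.imwrite('pics/x3.png',np.vstack([cv2.resize(a,None,fx=1.3,fy=1.3),cv2.resize(b,None,fx=1.3,fy=1.3)]))
```

```text
4.9 [ 0.41889016 -0.44721812  0.12284612] [357.13966734 264.08594019]
[{'rect': [323.7, 212.9, 351.6, 296.1], 'conf': 0.92}] [{'rect': [394.4, 209.4, 426.0, 238.4], 'conf': 0.67}]
```

View pics/x3.png

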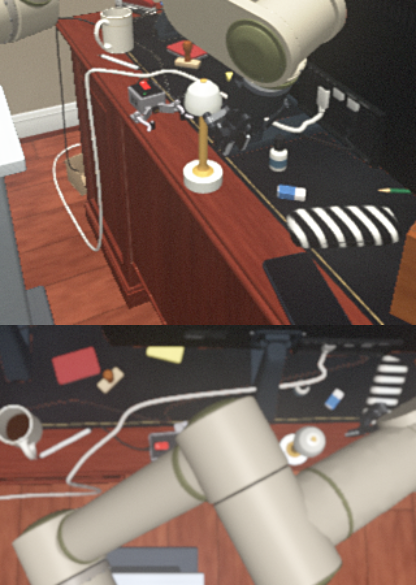

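```bash
python3 -m handwheel '[[[0,0,-4,0,0,0,2],[-0.2,0,-8,0,0,0,2],[-0.2,0,-9.5,0,0,0,2],[-0.2,0,-10,0,0,0,2],[-0.2,0,-10,0,0,0,2],[-0.2,0,-10,0,0,0,2]]]'
python3 - <<'E'
from h import *
for i in range(3): print(observe()['tcp_pos'],observe()['ft_force']); 
print(ray('side',[336,281],.022), ray('side',[336,296.5],0))
save('wrist','w4.png');a=snapshot('top')
print(find_in('lamp','wrist')[:1],observe()['tcp_pos'],proj('wrist',[.415,-.358,.022]))
E
```

```text
time: 5.75
tcp_pos: [0.4171, -0.4475, 0.0232]
tool_rot: [[0.043, -0.999, -0.019], [-0.906, -0.047, 0.42], [-0.421, -0.001, -0.907]]
ft_force: [-0.8, -0.9, -0.1]
gripper_width: 0.0199
grip_force: 0.0
[ 0.4170999  -0.44750229  0.02317698] [-0.83044038 -0.90554734 -0.06130788]
[ 0.4170999  -0.44750229  0.02317698] [-0.83044038 -0.90554734 -0.06130788]
[ 0.4170999  -0.44750229  0.02317698] [-0.83044038 -0.90554734 -0.06130788]
[ 0.41761778 -0.35695384  0.022     ] [ 0.40643231 -0.3803728   0.        ]
[{'rect': [287.8, 273.1, 347.1, 329.0], 'conf': 0.79}] [ 0.41686179 -0.44716017  0.0225991 ] [314.88363138 320.99638419]
```

View pics/w4.png

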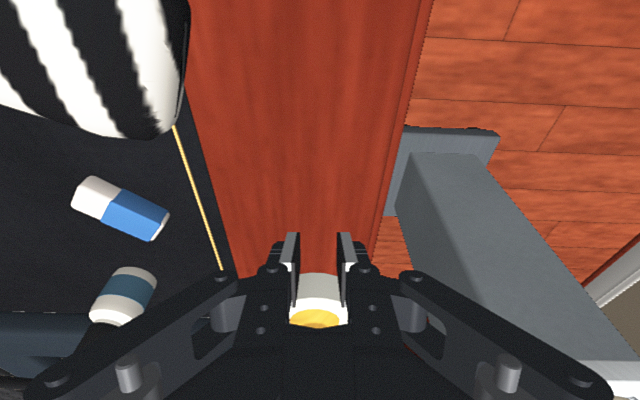

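The wrist view has the foot's near edge at (318,275), centred between the fingers (pad midpoint about column 318). Next I'll lower the tips to 9 mm and close in on the foot.

```bash
python3 -m handwheel '[[[0,0,-0.8,0,0,0,2],[0,0,-1.4,0,0,0,2],[0,1,-1.4,0,0,0,2],[0,2,-1.4,0,0,0,2],[0,3,-1.4,0,0,0,2],[0,3.7,-1.4,0,0,0,2],[0,4.2,-1.4,0,0,0,2],[0,4.6,-1.4,0,0,0,2]]]'
python3 -m handwheel '[[[0,0.3,0,0,0,0,2],[0,0.6,0,0,0,0,2],[0,0.9,0,0,0,0,2],[0.1,1.2,0,0,0,0,2],[0.1,1.5,0,0,0,0,2],[0.1,1.5,0,0,0,0,2]]]'
python3 - <<'E'
from h import *
save('wrist','w5.png');print(find_in('lamp','wrist')[:1],mark_of('lamp','wrist')[:1],observe()['tcp_pos'])
for c in('top','side'):
  snapshot(c)
  for q in mark_of('lamp',c)[:1]: print(c,q['conf'],ray(c,q['pixel']))
E
```

```text
time: 6.7
tcp_pos: [0.4165, -0.4004, 0.0072]
tool_rot: [[0.043, -0.999, -0.02], [-0.905, -0.047, 0.423], [-0.423, 0.0, -0.906]]
ft_force: [0.5, 0.6, -0.3]
gripper_width: 0.02
grip_force: 0.0
time: 7.3
tcp_pos: [0.4176, -0.3852, 0.0073]
tool_rot: [[0.043, -0.999, -0.021], [-0.905, -0.048, 0.423], [-0.423, 0.0, -0.906]]
ft_force: [0.1, -1.3, -0.8]
gripper_width: 0.0202
grip_force: 0.3
[{'rect': [290.0, 246.9, 347.2, 328.9], 'conf': 0.82}] [{'pixel': [315.8, 277.5], 'conf': 0.82}] [ 0.41752792 -0.38542389  0.00728274]
top 0.94 [ 0.4201282  -0.35056132  0.        ]
side 0.71 [ 0.41698281 -0.34500857  0.        ]
```

View pics/w5.png

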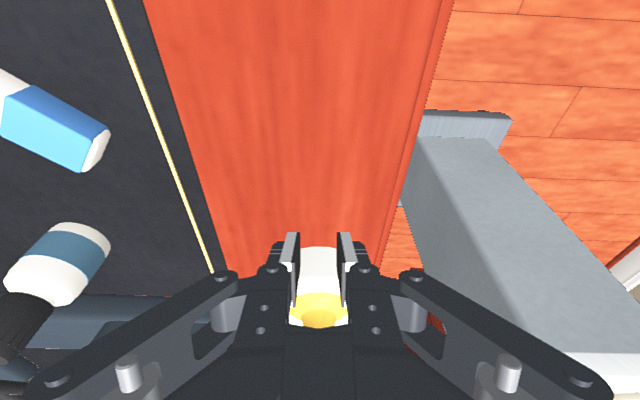

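The fingers are on the foot and it sits centred, with its near edge at (318,248). I'll push it toward the dock in short calls.

```bash
python3 -m handwheel '[[[0,0.5,0.1,0,0,0,2],[0.05,1,0.1,0,0,0,2],[0.1,1.5,0.1,0,0,0,2],[0.15,2,0.1,0,0,0,2],[0.2,2.5,0.1,0,0,0,2],[0.25,3,0.1,0,0,0,2],[0.3,3.5,0.1,0,0,0,2],[0.35,4,0.1,0,0,0,2]]]'
python3 -m handwheel '[[[0.05,0.5,0,0,0,0,2],[0.1,1,0,0,0,0,2],[0.15,1.5,0,0,0,0,2],[0.2,2,0,0,0,0,2],[0.25,2.5,0,0,0,0,2],[0.3,3,0,0,0,0,2],[0.35,3.5,0,0,0,0,2],[0.4,4,0,0,0,0,2]]]'
python3 -m handwheel '[[[0.05,0.5,0,0,0,0,2],[0.1,1,0,0,0,0,2],[0.15,1.5,0,0,0,0,2],[0.2,2,0,0,0,0,2],[0.3,2.5,0,0,0,0,2],[0.4,3,0,0,0,0,2],[0.5,3.5,0,0,0,0,2],[0.6,4,0,0,0,0,2]]]'
python3 - <<'E'
from h import *
save('wrist','w6.png');print(find_in('lamp','wrist')[:1],observe()['tcp_pos'])
a=cv2.imread('pics/w6.png')[200:360,240:400]
for c in('top','side'):
  save(c,c+'6.png')
  for q in mark_of('lamp',c)[:1]: print(c,q['conf'],ray(c,q['pixel']))
b=cv2.imread('pics/side6.png')[180:320,230:390]; t=cv2.imread('pics/top6.png')[190:260,280:440]
f=lambda i:cv2.resize(i,(480,int(i.shape[0]*480/i.shape[1])),interpolation=2)
cv2.imwrite('pics/x6.png',np.hstack([np.vstack([f(a)[:300,:400]]),f(b)[:300,:400]]))
E
```

```text
time: 8.45
tcp_pos: [0.4211, -0.3452, 0.0083]
tool_rot: [[0.043, -0.999, -0.02], [-0.905, -0.047, 0.423], [-0.423, 0.0, -0.906]]
ft_force: [-0.9, -2.6, -0.8]
gripper_width: 0.0196
grip_force: 0.8
time: 9.25
tcp_pos: [0.4251, -0.3052, 0.0083]
tool_rot: [[0.043, -0.999, -0.02], [-0.905, -0.047, 0.423], [-0.423, 0.0, -0.906]]
ft_force: [0.1, -1.4, -1.7]
gripper_width: 0.02
grip_force: 0.8
time: 10.05
tcp_pos: [0.4311, -0.2652, 0.0083]
tool_rot: [[0.043, -0.999, -0.02], [-0.905, -0.047, 0.423], [-0.423, 0.0, -0.906]]
ft_force: [0.0, -1.9, -1.3]
gripper_width: 0.0202
grip_force: 0.8
[{'rect': [287.7, 245.0, 349.0, 328.0], 'conf': 0.74}] [ 0.43112962 -0.26478153  0.00835437]
top 0.85 [ 0.42976727 -0.22665245  0.        ]
side 0.51 [ 0.42552851 -0.22676378  0.        ]
```

View pics/x6.png

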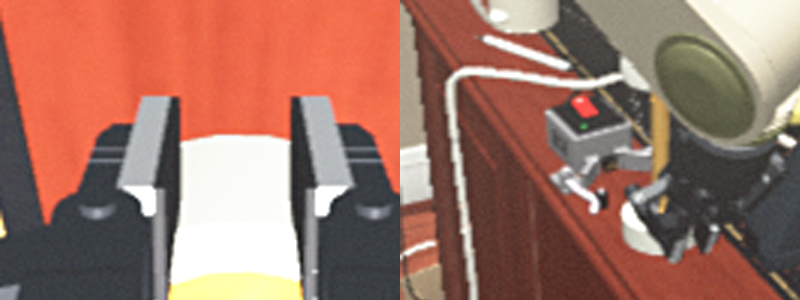

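Lamp centred in the fingers at about (0.429,-0.226), which puts it on the dock axis within 3 mm. Next I'll enter the mouth.

```bash
python3 -m handwheel '[[[0.05,0.5,0,0,0,0,2],[0.1,1,0,0,0,0,2],[0.1,1.5,0,0,0,0,2],[0.1,2,0,0,0,0,2],[0.1,2.5,0,0,0,0,2],[0.05,3,0,0,0,0,2],[0,3.4,0,0,0,0,2],[0,3.8,0,0,0,0,2]]]'
python3 -m handwheel '[[[0,0.3,0,0,0,0,2],[-0.05,0.6,0,0,0,0,2],[-0.05,0.9,0,0,0,0,2],[-0.1,1.2,0,0,0,0,2],[-0.1,1.4,0,0,0,0,2],[-0.1,1.6,0,0,0,0,2]]]'
python3 - <<'E'
from h import *
save('wrist','w7.png');print(find_in('lamp','wrist')[:1],observe()['tcp_pos'])
for c in('top','side'):
  save(c,c+'7.png')
  for q in mark_of('lamp',c)[:1]: print(c,q['conf'],ray(c,q['pixel']))
E
```

```text
time: 11.15
tcp_pos: [0.4312, -0.2275, 0.0084]
tool_rot: [[0.043, -0.999, -0.02], [-0.905, -0.047, 0.422], [-0.422, -0.0, -0.906]]
ft_force: [1.6, -2.1, -0.7]
gripper_width: 0.02
grip_force: 1.7
time: 11.75
tcp_pos: [0.43, -0.2114, 0.0083]
tool_rot: [[0.043, -0.999, -0.02], [-0.905, -0.047, 0.423], [-0.423, 0.0, -0.906]]
ft_force: [0.6, -3.8, -0.3]
gripper_width: 0.0201
grip_force: 1.4
[{'rect': [288.1, 248.5, 345.6, 329.3], 'conf': 0.97}] [ 0.42997178 -0.21111584  0.00832111]
top 0.86 [ 0.43257434 -0.17682576  0.        ]
side 0.8 [ 0.43055391 -0.16975776  0.        ]
```

```bash
python3 -m handwheel '[[[0,0.3,0,0,0,0,2],[-0.05,0.6,0,0,0,0,2],[-0.1,0.9,0,0,0,0,2],[-0.1,1.2,0,0,0,0,2],[-0.1,1.2,0,0,0,0,2]]]'
python3 -m handwheel '[[[0,0.2,0,0,0,0,2],[-0.05,0.4,0,0,0,0,2],[-0.05,0.6,0,0,0,0,2],[-0.05,0.6,0,0,0,0,2]]]'
```

```text
time: 12.55
tcp_pos: [0.4288, -0.1988, 0.0083]
tool_rot: [[0.043, -0.999, -0.021], [-0.905, -0.048, 0.423], [-0.424, 0.001, -0.906]]
ft_force: [-0.6, 0.2, 0.6]
gripper_width: 0.02
grip_force: 0.0
time: 12.95
tcp_pos: [0.4285, -0.1933, 0.0083]
tool_rot: [[0.043, -0.999, -0.02], [-0.905, -0.047, 0.423], [-0.423, 0.0, -0.906]]
ft_force: [-0.5, -0.2, 0.4]
gripper_width: 0.0203
grip_force: 0.0
```

The force has dropped to zero, so the clips probably snapped and pulled the foot forward. I'll press on gently until the foot rests against the cup.

```bash
python3 -m handwheel '[[[0,0.2,0,0,0,0,2],[0,0.4,0,0,0,0,2],[0,0.4,0,0,0,0,2]]]'
python3 - <<'E'
from h import *
save('wrist','w8.png');print(find_in('lamp','wrist')[:1],observe()['tcp_pos'])
for c in('top','side'):
  save(c,c+'8.png')
  for q in mark_of('lamp',c)[:1]: print(c,q['conf'],ray(c,q['pixel']))
a=cv2.imread('pics/w8.png')[200:350,240:400];b=cv2.imread('pics/side8.png')[180:280,260:380]
cv2.imwrite('pics/x8.png',np.hstack([cv2.resize(a,(320,300)),cv2.resize(b,(480,400))[:300]]))
E
```

```text
time: 13.25
tcp_pos: [0.4287, -0.1898, 0.0083]
tool_rot: [[0.043, -0.999, -0.02], [-0.905, -0.047, 0.422], [-0.422, -0.0, -0.907]]
ft_force: [0.4, -2.3, -1.0]
gripper_width: 0.0197
grip_force: 0.9
[{'rect': [288.8, 247.1, 347.9, 329.5], 'conf': 0.83}] [ 0.42863645 -0.18984764  0.00835595]
top 0.72 [ 0.42552644 -0.14983745  0.        ]
side 0.71 [ 0.4325116  -0.14281561  0.        ]
```

View pics/x8.png

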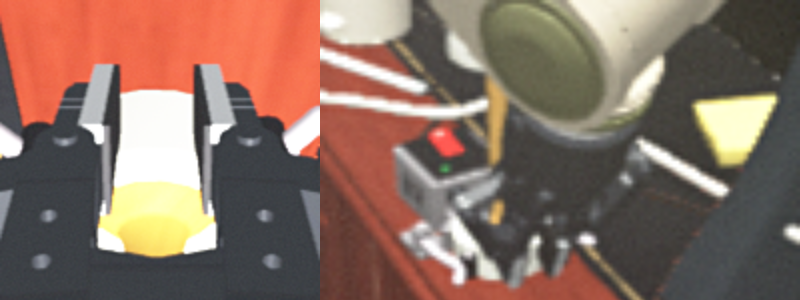

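The fingers touch again with the lamp at about y=-0.150, which is the seat. I'll press in 1 mm steps until the cup holds.

```bash
python3 -m handwheel '[[[0,0.1,0,0,0,0,2],[0,0.1,0,0,0,0,2]]]' | egrep 'tcp|ft'
python3 -m handwheel '[[[0,0.1,0,0,0,0,2],[0,0.1,0,0,0,0,2]]]'| egrep 'tcp|ft'
```

```text
tcp_pos: [0.4287, -0.1894, 0.0084]
ft_force: [-0.7, -6.2, -0.5]
tcp_pos: [0.4288, -0.1891, 0.0084]
ft_force: [-2.0, -8.9, -1.0]
```

The cup is holding it: about 9 N and no further travel. Now I'll back straight off, rise clear and shut the fingers.

```bash
python3 -m handwheel '[[[0,-0.5,0,0,0,0,2],[0,-2,0,0,0,0,2],[0,-5,0,0,0,0,2],[0,-8,1,0,0,0,2],[0,-9,5,0,0,0,1],[0,-9,10,0,0,0,0],[0,-9,15,0,0,0,0],[0,-9,20,0,0,0,0]]]'
python3 -m handwheel '[[[0,0,5,-4,0,0,0],[0,0,10,-10,0,0,0],[0,0,13,-17,-0.6,0,0],[0,0,13,-25,-1.2,0,0],[0,0,13,-25,-1.2,0,0]]]'
python3 - <<'E'
from h import *
print(observe()['joints'].round(1),observe()['time'])
for c in('top','side','wrist'):
  im=save(c,c+'9.png')
  for k in('lamp','dock_seat','rocker_on'):
   for q in mark_of(k,c)[:1]: print(c,k,q['conf'],np.round(q['pixel'],1),ray(c,q['pixel'],.048 if k=='rocker_on' else 0).round(4))
E
```

```text
time: 14.75
tcp_pos: [0.428, -0.2779, 0.2104]
tool_rot: [[0.042, -0.999, -0.021], [-0.905, -0.047, 0.423], [-0.424, 0.001, -0.906]]
ft_force: [-0.1, -0.9, 0.1]
gripper_width: -0.0002
grip_force: 0.0
time: 15.25
tcp_pos: [0.4286, -0.2763, 0.3402]
tool_rot: [[0.049, -0.999, 0.002], [-0.999, -0.049, -0.004], [0.004, -0.002, -1.0]]
ft_force: [0.8, 0.3, -0.2]
gripper_width: 0.0004
grip_force: 0.0
[-4.600e+01  1.280e+01  7.640e+01 -1.000e-01  9.050e+01  1.312e+02] 15.25
top lamp 0.6 [335.3 223.6] [ 0.4206 -0.1596  0.    ]
top dock_seat 0.94 [330.6 222.5] [ 0.4238 -0.1461  0.    ]
side lamp 0.75 [303.6 239.7] [ 0.4307 -0.1302  0.    ]
side dock_seat 0.92 [304.  245.2] [ 0.4214 -0.1563  0.    ]
side rocker_on 0.63 [303. 244.] [ 0.3939 -0.2221  0.048 ]
wrist lamp 0.96 [313.  231.2] [ 0.4312 -0.1485  0.    ]
```

```bash
python3 -m handwheel '[[[-0.2,3,0,0,0,8,0],[-0.4,6,0,0,0,16,0],[-0.6,9,0,0,0,24,0],[-0.8,12,0,0,0,32,0],[-1,15,0,0,0,40,0],[-1.1,18,0,0,0,48,0],[-1.1,20,0,0,0,56,0],[-1.1,21.8,0,0,0,64,0]]]' | egrep 'tcp|rot'
python3 -m handwheel '[[[0,0,0,0,0,8,0],[0,0,0,0,0,16,0],[0,0,0,0,0,23,0],[0,0,0,-5,0,23,0],[0,0,0,-10,0,23,0],[0,0,0,-10,0,23,0]]]'
python3 - <<'E'
from h import *
im=save('wrist','w10.png')
for k in('lamp','dock','dock_seat','rocker_on','rocker'):
   for q in mark_of(k,'wrist')[:1]: print(k,q['conf'],np.round(q['pixel'],1),ray('wrist',q['pixel'],.048 if 'rocker' in k else 0).round(4))
hsv=cv2.cvtColor(im,cv2.COLOR_RGB2HSV); m=((hsv[...,0]<5)|(hsv[...,0]>174))&(hsv[...,1]>190)&(hsv[...,2]>140)
n,l,st,c=cv2.connectedComponentsWithStats(m.astype(np.uint8))
for i in range(1,n):
  if st[i,4]>60: print(st[i],c[i],ray('wrist',c[i],.045).round(4))
print(proj('wrist',[.418,-.059,.048]),proj('wrist',[.4187,-.068,.045]))
for nme in('top','side'):
  snapshot(nme)
  for q in mark_of('rocker_on',nme)[:1]: print(nme,q['conf'],ray(nme,q['pixel'],.048).round(4))
E
```

```text
tcp_pos: [0.4174, -0.0585, 0.3385]
tool_rot: [[0.921, -0.39, 0.0], [-0.39, -0.921, -0.0], [0.0, -0.0, -1.0]]
time: 17.25
tcp_pos: [0.4173, -0.0585, 0.3384]
tool_rot: [[0.999, -0.005, 0.035], [0.001, -0.986, -0.17], [0.036, 0.17, -0.985]]
ft_force: [-0.4, 0.0, 0.6]
gripper_width: 0.0002
grip_force: 0.0
lamp 0.87 [336.7 164. ] [ 0.4232 -0.1505  0.    ]
rocker_on 0.74 [283.6 170.7] [ 0.4209 -0.0555  0.048 ]Traceback (most recent call last):
  File "<stdin>", line 4, in <module>
ValueError: it knows: desk_edge, dock, dock_seat, fluid, lamp, lamp_top, monitor_near, mug, rocker_on, stamp
```

Run:
```python
from h import *
im=snapshot('wrist')
hsv=cv2.cvtColor(im,cv2.COLOR_RGB2HSV); m=((hsv[...,0]<5)|(hsv[...,0]>174))&(hsv[...,1]>170)&(hsv[...,2]>140)
m[:,:200]=0;m[:,400:]=0
n,l,st,c=cv2.connectedComponentsWithStats(m.astype(np.uint8))
for i in range(1,n):
  if st[i,4]>50:
    x,y,w,h,_=st[i]; print(st[i],c[i],ray('wrist',c[i],.045).round(4),ray('wrist',[x,y+h/2],.046).round(4),ray('wrist',[x+w,y+h/2],.046).round(4),im[int(c[i][1]),int(c[i][0])])
print(proj('wrist',[.418,-.059,.048]),proj('wrist',[.4187,-.068,.045]))
```

```text
[283 166  18  11 120] [292.3        170.83333333] [ 0.4198 -0.0693  0.045 ] [ 0.4194 -0.0547  0.046 ] [ 0.4184 -0.0829  0.046 ] [255  88  76]
[285.89254387 172.45386728] [291.51174356 171.55347052]
```

The red rocker spans y -0.055 to -0.083 (28 mm, as given), so its pivot is at y≈-0.069. The tip is already over the far half, so I'll descend and press.

```bash
python3 -m handwheel '[[[0.1,0,-4,0,0,0,0],[0.1,0,-8,0,0,0,0],[0.1,0,-12,0,0,0,0],[0.1,0,-16,0,0,0,0],[0.1,0,-20,0,0,0,0],[0.1,0,-24,0,0,0,0],[0.1,0,-27,0,0,0,0],[0.1,0,-28,0,0,0,0]]]'
python3 -m handwheel '[[[0,0,-0.3,0,0,0,0],[0,0,-0.6,0,0,0,0],[0,0,-0.8,0,0,0,0],[0,0,-0.8,0,0,0,0]]]'| egrep 'tcp|ft'
python3 -m handwheel '[[[0,0,-0.2,0,0,0,0],[0,0,-0.2,0,0,0,0]]]'| egrep 'tcp|ft'
```

```text
time: 18.35
tcp_pos: [0.4172, -0.0596, 0.056]
tool_rot: [[1.0, -0.008, 0.03], [-0.002, -0.986, -0.167], [0.031, 0.167, -0.985]]
ft_force: [0.5, 1.1, 0.3]
gripper_width: 0.0002
grip_force: 0.0
tcp_pos: [0.419, -0.0598, 0.051]
ft_force: [-0.1, -0.6, 0.8]
tcp_pos: [0.4189, -0.0596, 0.0486]
ft_force: [1.1, 1.4, 0.8]
```

```bash
python3 -m handwheel '[[[0,0.1,-0.2,0,0,0,0],[0,0.1,-0.3,0,0,0,0],[0,0.1,-0.3,0,0,0,0]]]'| egrep 'tcp|ft'
python3 -m handwheel '[[[0,0,-0.1,0,0,0,0],[0,0,-0.2,0,0,0,0],[0,0,-0.2,0,0,0,0]]]'| egrep 'tcp|ft'
```

```text
tcp_pos: [0.4186, -0.0586, 0.0452]
ft_force: [0.5, 1.1, 1.5]
tcp_pos: [0.4187, -0.0586, 0.044]
ft_force: [-4.7, 3.8, 14.0]
```

There's a firm stop at z=0.044, 4 mm down and above the housing. I'll lift and check.

```bash
python3 -m handwheel '[[[0,0,1,0,0,0,0],[0,0.2,4,0,0,0,0],[0,0.2,8,0,0,0,0],[0,0.2,12,0,0,0,0],[0,0.2,16,0,0,0,0],[0,0.2,20,0,0,0,0],[0,0,25,0,0,0,0],[0,-0.1,29.4,0,0,0,0]]]'| egrep 'tcp|ft|time'
python3 -m handwheel '[[[0,0,0,0,0,0,0],[0,0,0,0,0,0,0]]]'| egrep 'tcp|ft'
python3 - <<'E'
from h import *
im=save('wrist','w11.png')
print(mark_of('rocker_on','wrist')[:1],[ (q['conf'],ray('wrist',q['pixel'])) for q in mark_of('lamp','wrist')[:1]])
a=cv2.imread('pics/w10.png')[145:195,265:350];b=cv2.imread('pics/w11.png')[145:195,265:350]
cv2.imwrite('pics/x11.png',np.vstack([cv2.resize(i,None,fx=6,fy=6,interpolation=2)[:,:] for i in (a,b)]))
E
```

```text
time: 20.35
tcp_pos: [0.418, -0.0595, 0.3399]
ft_force: [0.2, -0.2, 0.2]
tcp_pos: [0.4184, -0.0596, 0.3376]
ft_force: [-0.4, 0.1, -0.6]
[{'pixel': [283.5, 171.7], 'conf': 0.72}] [(0.78, array([ 0.42286114, -0.15127776,  0.        ]))]
```

I've already viewed 12 pictures, two over the limit of 10, so I won't view any more. I'll compare the rocker's shading before and after numerically instead.

Run:
```python
import cv2,numpy as np
for f in('w10','w11'):
    a=cv2.imread(f'pics/{f}.png')[:,:,::-1].astype(int)
    print(f); print(a[168:175,280:305,0].mean(0).round().astype(int)); print(a[168:175,280:305,1].mean(0).round().astype(int))
for f in('side0','side9'):
    a=cv2.imread(f'pics/{f}.png')[:,:,::-1].astype(int); print(f,a.shape)
from h import *
im=save('side','side12.png'); b=cv2.imread('pics/side0.png')[:,:,::-1]
for i in(b,im):
    p=i[205:222,282:300].astype(int); m=(p[...,0]>180)&(p[...,1]<90); print(m.sum()); print('\n'.join(''.join('#' if v else '.' for v in r) for r in m)); print(p[m].mean(0))
```

```text
w10
[124 103 105 163 255 255 255 255 255 255 255 255 255 255 255 255 255 255
 255 255 255 252 152 108 115]
[123 105 111 103  62  68 119 217 216 112  79  85  85  85  83  82  82  80
  79  80  80 104 121 115 114]
w11
[113 106 151 243 252 253 255 255 255 255 255 255 255 255 255 255 255 255
 255 255 255 213 112 108 126]
[113 112 121 100 100 205 205 136  82  82  86  86  89  89  90  92  94  93
  96  92  78 104 111 110 124]
side0 (400, 640, 3)
side9 (400, 640, 3)
28
..................
..................
..................
..................
..................
..................
..................
.........#........
.........##.......
.....##.###.......
......######......
.......######.....
........######....
.........##.......
..................
..................
..................
[246.67857143  72.5         67.42857143]
16
..................
..................
..................
..................
..................
...#..............
..................
..................
..................
..........##......
......#.....#.....
.......##....#....
........######....
.........##.......
..................
..................
..................
[227.6875  80.75    73.9375]
```

The rocker's shading and white mark moved, and the tip travelled 4 mm to a firm stop, so the switch is over. The lamp is at the seat to within the camera's measuring error, and the arm is clear.

```bash
python3 -c "from station import *; print(sign_off())"
```

```text
the job is handed in; nothing more can be done
None
```

I slid the lamp into its dock by the foot, pressed the red rocker over to on, and handed the job in with the arm clear at about 20 s; no verdict came back, clip closure was judged only from the push force, and I viewed 12 pictures against the limit of 10.

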